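# Post the returned cartons and log them

## Robot

A 6-joint arm with a two-finger parallel gripper is mounted at the origin on the work surface. World frame = base frame: x ahead of the robot, y to its left, z up, the work surface at z = 0. Lengths are in m, angles in rad, forces in N, time in s.
With the tool pointing down it reaches from about 0.3 to 0.775 m from the base axis. Payload 14.6 kg.
Tool frame: the origin (TCP) lies midway between the tips of the shut fingers; the grasp point (between the pads) lies env.grasp_offset behind it (env.grasp_offset is the distance from the TCP to the grasp point, in m); z points along the fingers, y is the direction in which the jaws open and shut (so a half turn about z gives the same grasp; the last joint's range is limited). The gripper opens to 94 mm and grips with 3 to 60 N. Pads are 16 mm wide; open, the fingers measure 119 mm over their backs; the gripper's body (75 mm by 177 mm) begins 78 mm behind the grasp point.
Start: joints at [1.047, 0.3, 1.521, -0, 1.321, -0.067], TCP at [0.243, 0.494, 0.205] pointing down, gripper open.
Joint ranges: [-3.03, 3.03], [-0.79, 2.21], [0.23, 2.52], [-1.04, 4.18], [0, 3.07], [-2.55, 2.55]. Speed limits (rad/s): [2.22, 2.22, 2.57, 3.14, 3.14, 3.14].

## Interface

Orientations are given as a unit quaternion [x, y, z, w].
In Python, from rig import env gives the robot as it stands.
- The arm moves only by the shell command python3 -m inch 'ROWS' [FORCE]. ROWS is a JSON object of lists of equal length, an entry for each row: "hand": the finger opening in mm, from 0 to 94; "offset": the shift along the tool's x, y, z in mm, a list of three; "rotation": the turn, a rotation vector about the tool's x, y, z in degrees, a list of three. A call has exactly 8 rows; each row is the pose to reach, as a shift and turn from the pose commanded when the call began, along the tool's axes at that moment; what a row does not reach only later rows make up. A row lasts 1/12 s, in which the tool goes at most 41.7 mm and 7.16 degrees, less where a joint would pass 70% of its speed; a pose out of reach is approached as far as the arm can. A call with a gripper value outside its range is refused whole. The fingers move at their own pace and stop on an object; FORCE is the grip in N (left out, the last holds). Time passes only in rows, so rows that repeat a pose let the fingers close, or fill a call up. It gives the time, the measured TCP pose, the force and the opening at its end, in the units of the state.
- env.get_state(): the state, without advancing time (a new reading comes with each control period).
- env.camera(name): name is "side" or "top" or "wrist"; returns (picture, depth): 400x640x3 uint8, red, green, blue; 400x640 float32, m along the optical axis (not along the pixel's ray), 0 where there is no reading.
- env.camera_model(name): a dict with "vfov" (degrees; the focal length in pixels is half the picture's height over the tangent of half this angle, whatever the lens; pixels are square), "cx", "cy" (the principal point, pixels), "pose" (4x4, takes a point from camera to world coordinates). Camera axes: x right, y up, looking along -z (the intrinsics and any distortion apply to the point x, -y, -z); pixel columns grow to the right and rows downward; lengths in m; the calibration is good to about 2 mm. A picture is of the moment at which its call begins: read the wrist's pose just before it. camera_model takes no time and is no camera call; for the wrist camera it gives the pose at the moment of the call.
- env.finish_job(): hands the job in, once; it reports no verdict.
The state is a dict: "time": time; "joint_pos": joint angles; "dq": joint speeds; "effort": joint torques, N m; "tcp_pos": TCP position; "orientation": TCP orientation; "ft_force": force on the tool from outside, world axes, zero at the start; "wrist_torque": the same for the moment, N m; "grip_width": opening from 0.0 (shut) to 1.0 (fully open).
Only numpy, scipy, OpenCV 4.12 (cv2) and the standard library are available. Lean on these libraries where they do the work, as an engineer would, in place of code of your own. Each camera call takes 0.05 s, during which the arm holds its last target. There are 200 camera calls.

## Task

Open a returns batch on the loose logger: brace it against the steel stop and push its end key fully in for about half a second. Then post every small carton standing on the desk through the sprung flap in the top of the returns chute, until all have gone down under the desk and the flap has shut, and close the batch with one more such braced push of the key. Finally lay the logger flat, screen up, lengthwise in the middle of its black tray, and leave the mug where it stands.

Things in the scene. Friction and masses are not known exactly. Their poses are not given: they have to be found in the camera images.
- carton1_center (a point): centre of a returned carton: a brown cardboard box standing on end on the desk, 46 mm along its x, 62 mm along its y, 112 mm tall along z, about 0.35 kg, with a white label on one 62 mm face; from two to four of these four alike cartons are there (None from the start: absent). Once posted it lies under the desk, its centre below the desk top
- carton2_center (a point): centre of a returned carton: a brown cardboard box standing on end on the desk, 46 mm along its x, 62 mm along its y, 112 mm tall along z, about 0.35 kg, with a white label on one 62 mm face; from two to four of these four alike cartons are there (None from the start: absent). Once posted it lies under the desk, its centre below the desk top
- carton3_center (a point): centre of a returned carton: a brown cardboard box standing on end on the desk, 46 mm along its x, 62 mm along its y, 112 mm tall along z, about 0.35 kg, with a white label on one 62 mm face; from two to four of these four alike cartons are there (None from the start: absent). Once posted it lies under the desk, its centre below the desk top
- carton4_center (a point): centre of a returned carton: a brown cardboard box standing on end on the desk, 46 mm along its x, 62 mm along its y, 112 mm tall along z, about 0.35 kg, with a white label on one 62 mm face; from two to four of these four alike cartons are there (None from the start: absent). Once posted it lies under the desk, its centre below the desk top
- chute_mouth (a point): centre of the square mouth, 90 x 90 mm, in the flat top of the returns chute, level with that top, 180 mm above the desk. The chute is a closed grey steel box fixed on the desk, 375 mm (x, of which 115 mm nearer than the mouth's centre) x 260 mm (y) x 180 mm, with a polished slide inside that leads down under the desk. Axes: x away from the robot, y left, z up
- chute_flap (a joint): angle (rad) of the flap just below the mouth's rim: 0 shut (level), to 1.45 hanging down inside. Hinged on the mouth's far (+x) edge, free edge near (-x); a weak spring (under 1 N) shuts it. A carton pushed down upright, its 46 mm side along the mouth's x and about 10 mm nearer the robot than the mouth's centre, opens it; more than half in, it drops when let go
- logger_center (a point): centre of the loose returns logger, a grey case 120 mm long (x) x 56 mm wide (y) x 48 mm high, about 0.37 kg, with a dark screen and small dummy keys on top; its centre is 25 mm above its underside. Its big round push key is on its -x end, towards the robot at the start
- logger_key (a joint): travel (m) of the logger's push key: 0 out, 0.007 fully in; springs back out; pressed along the logger's +x; needs 2 N to start and 6 N fully in, which is more than the loose logger's friction on the desk (about 3 N), so it must rest against the stop
- logger_key_face (a point): centre of the outer face of the white round push key, 34 mm across, on the -x end of the logger, standing 15 mm proud of the case, 75 mm from the logger's centre and 25 mm above its underside
- stop_face (a point): centre of the near face of the fixed stop, a steel angle screwed to the desk: upright plate 130 mm wide (y), 50 mm high, 8 mm thick; this point is 25 mm above the desk, x points into the plate, away from the robot. The plate's flat near face is what the logger's +x end (the end away from the key) is braced against; its foot is behind it
- tray: the logger's black tray, fixed on the desk: 180 mm long (x) x 100 mm wide (y) outside, walls 4 mm thick and 16 mm high, floor 4 mm thick; origin at the centre of its underside
- mug: a loose white mug, 85 mm tall, 76 mm across, standing among the cartons: not part of the job, leave it where it is; origin at the centre of its underside

How it is judged:
By the outcome, as a careful person would: the job done as asked, in the order asked, and still so for the second after the job is handed in, with the robot touching nothing.
Of carton1, carton2, carton3, carton4 only 2 to 4 are there at a start; the rules pass over those that are not, and their reading is None.
At some moment in a run one of logger may be knocked a few centimetres aside while the robot is not near it.
It also fails if it takes over 210 s, if anything falls off the work surface, if the arm or the gripper's body presses on something with over 40 N, if the wrist force passes 120 N, or if a joint passes its speed limit or range.

## Working session

There is one attempt and no reset: what is moved stays moved. The work goes in short steps, Python scripts to look and compute and a shell command to move; the robot and the scene stay as the last step left them, time stands still between calls to the robot, and variables do not carry over. Pictures are saved under pics/ and viewed, about 12 in all and at most 16, crops included, and the job is handed in when it is done.

```bash
ls; mkdir -p pics; python3 - <<'E'
from rig import env
import cv2,numpy as np
s=env.get_state();print(s, env.grasp_offset)
for n in("top","side"):
    p,d=env.camera(n);m=env.camera_model(n);print(n,m)
    cv2.imwrite(f"pics/{n}0.png",p[:,:,::-1]);np.save(f"pics/{n}0.npy",d)
E
```

```text
pics
{'time': 0.0, 'joint_pos': array([ 1.04740451e+00,  3.00433492e-01,  1.52157937e+00,  1.28914475e-05,
        1.32068831e+00, -6.65401749e-02]), 'dq': array([ 0.00023964, -0.00051363, -0.00010408,  0.00200133, -0.00078859,
       -0.00199578]), 'effort': array([-2.91889650e-03, -5.31791174e+01, -3.52748716e+01,  7.07380241e-02,
        2.42361089e-02, -1.15462803e-04]), 'tcp_pos': array([0.24245924, 0.49338553, 0.20490768]), 'orientation': array([ 2.26446041e-01,  9.74023554e-01, -5.28507131e-04, -1.67101970e-04]), 'ft_force': array([0.41396804, 0.60855319, 0.23495699]), 'wrist_torque': array([ 0.05395107, -0.00628978,  0.02722602]), 'grip_width': 1.0018517216494678} 0.0188
top {'vfov': 53.05199935650519, 'cx': 316.4353396982456, 'cy': 201.9642385948515, 'pose': array([[ 0.02483388,  0.99145095, -0.12809488,  0.41235799],
       [-0.99957821,  0.02269659, -0.0181182 , -0.06165979],
       [-0.01505599,  0.12849079,  0.99159641,  1.09599836],
       [ 0.        ,  0.        ,  0.        ,  1.        ]])}
side {'vfov': 52.9052162858171, 'cx': 322.1475561763471, 'cy': 193.95929945408443, 'pose': array([[ 0.96898853,  0.15097621, -0.1956206 ,  0.36064695],
       [-0.2470458 ,  0.57445526, -0.78036499, -0.77802003],
       [-0.00544127,  0.80449197,  0.5939386 ,  0.67304861],
       [ 0.        ,  0.        ,  0.        ,  1.        ]])}
```

View pics/top0.png

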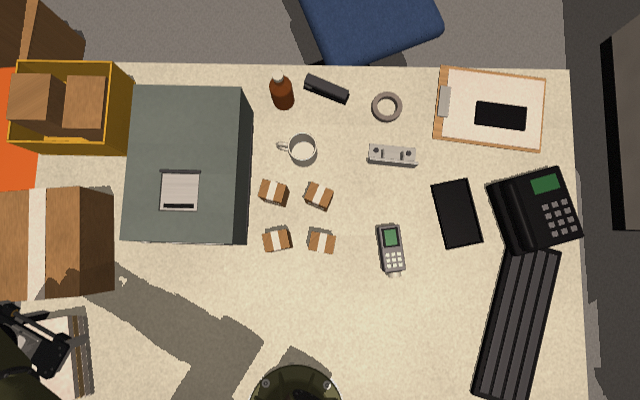

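View pics/side0.png

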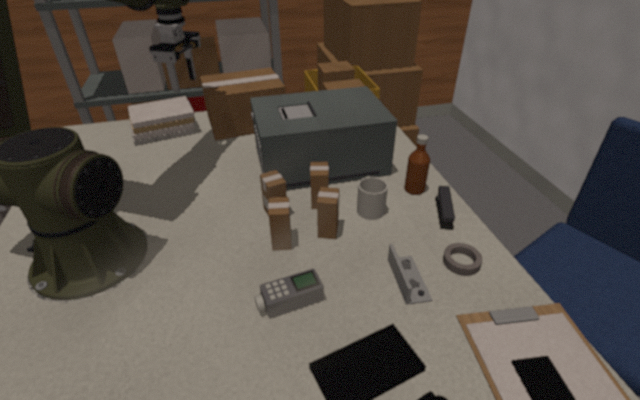

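The top picture shows four cartons at about (273,191), (319,195), (277,239) and (321,241). The mug is at (302,150), the logger at (390,248) with its key at (394,272), the stop at (392,155), the tray at (457,213) and the chute mouth at (180,190). The side view agrees with this.

```bash
cat > h.py <<'E'
import numpy as np,cv2
from rig import env
from scipy.spatial.transform import Rotation as R
def cloud(d,m):
    h,w=d.shape;f=h/2/np.tan(np.radians(m["vfov"]/2))
    v,u=np.mgrid[:h,:w]
    P=np.stack([(u-m["cx"])/f*d,-(v-m["cy"])/f*d,-d],-1)
    W=P@m["pose"][:3,:3].T+m["pose"][:3,3]; W[d==0]=np.nan
    return W
def rect(pts):
    (c,s,a)=cv2.minAreaRect((pts[:,:2]*1000).astype(np.float32))
    if s[0]<s[1]: s=(s[1],s[0]);a+=90
    return np.round(c,1),np.round(s,1),round((a+90)%180-90,1)  # long-axis angle
def st():
    s=env.get_state();e=R.from_quat(s["orientation"]).as_matrix()
    print("t",round(s["time"],2),"tcp",np.round(s["tcp_pos"]*1000,1),"x",np.round(e[:,0],3),"z",np.round(e[:,2],3),"F",np.round(s["ft_force"],1),"g",round(s["grip_width"]*94,1),"q",np.round(s["joint_pos"],2));return s
E
python3 - <<'E'
from h import *
d=np.load("pics/top0.npy");m=env.camera_model("top");W=cloud(d,m);np.save("pics/W0.npy",W)
p=cv2.imread("pics/top0.png")
cv2.imwrite("pics/crop0.png",cv2.resize(p[120:300,230:490],None,fx=3,fy=3,interpolation=cv2.INTER_CUBIC))
Z=W[...,2]
for u,v in[(350,220),(350,270),(430,280),(180,120),(220,220)]: print(u,v,np.round(W[v,u]*1000,1))
def seg(name,u0,v0,u1,v1,lo,hi):
    k=np.zeros(Z.shape,bool);k[v0:v1,u0:u1]=1;k&=(Z>lo)&(Z<hi)
    n,l,stt,_=cv2.connectedComponentsWithStats(k.astype(np.uint8))
    for i in range(1,n):
        if stt[i,4]>25: 
            q=W[l==i];print(name,rect(q),"z",np.round(np.median(q[:,2])*1000,1),len(q), "mean",np.round(q.mean(0)*1000,1))
seg("carton",250,170,345,260,.102,.125)
seg("mug",270,125,325,172,.07,.1)
seg("logger",370,215,412,285,.035,.06)
seg("key",370,265,412,285,.012,.045)
seg("stop",360,135,425,175,.035,.06)
seg("trayrim",420,165,495,260,.010,.03)
seg("chute",110,70,255,250,.172,.19)
E
```

```text
350 220 [ 506.  -134.6    2.4]
350 270 [ 371.1 -136.7   -0.4]
430 280 [ 350.  -351.6   -1.9]
180 120 [718.9 283.6 183.2]
220 220 [483.5 175.  183.4]
carton (array([567.4,  68.8]), array([62.1, 46.4]), 76.0) z 114.4 472 mean [566.9  67.9 114. ]
carton (array([560.3, -48.4]), array([61.8, 46.5]), 68.1) z 114.2 472 mean [559.7 -48.5 114. ]
carton (array([444. ,  54.2]), array([62. , 46.5]), -75.7) z 114.1 488 mean [443.8  54.1 114.1]
carton (array([441.6, -58.9]), array([61.6, 46.4]), 80.6) z 114.2 480 mean [441.5 -58.8 114.2]
mug (array([685.9,   6.9]), array([93.2, 74.2]), -66.6) z 84.5 253 mean [691.7   5.   82.5]
logger (array([ 426.4, -241.3]), array([134.3,  56.8]), 8.6) z 50.3 1093 mean [ 429.1 -239.5   49.7]
key (array([ 366.5, -249.8]), array([36.7, 13.6]), -79.4) z 41.5 61 mean [ 366.2 -247.8   39.7]
stop (array([ 664.9, -244.8]), array([129.9,   9.8]), 85.2) z 51.0 214 mean [ 663.6 -244.2   49.3]
trayrim (array([ 532.2, -421.4]), array([180.2, 102.8]), 12.8) z 17.0 424 mean [ 531.9 -422.6   16.6]
trayrim (array([ 574.4, -511.8]), array([74.2,  5.1]), 14.7) z 19.1 81 mean [ 576.1 -511.1   19.3]
chute (array([621.1, 275.1]), array([376.3, 262. ]), -0.2) z 182.0 17337 mean [616.1 273.5 181.9]
```

```bash
python3 -c "
import cv2
p=cv2.imread('pics/crop0.png');print(p.shape)"
```

```text
(540, 780, 3)
```

View pics/crop0.png

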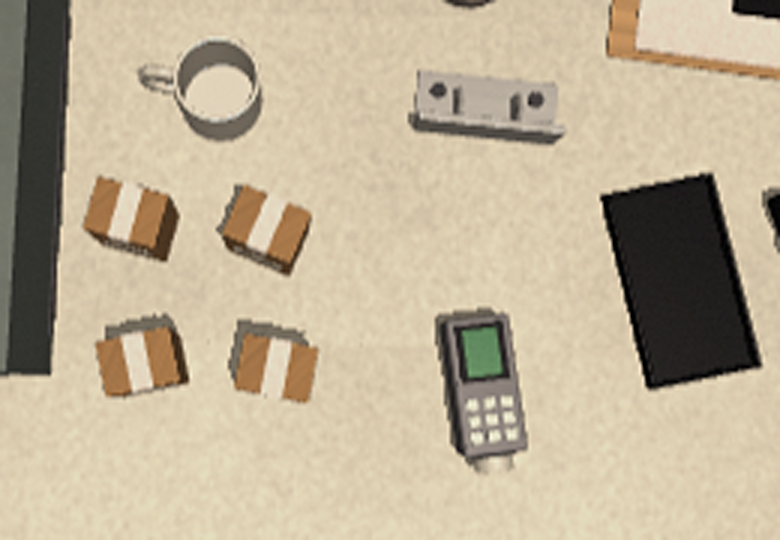

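The crop shows four cartons, each with tape across the top, and the mug with its handle to the left. The stop's upright plate is on its near side. The logger lies screen up with its key towards the robot, and the tray is empty. The sizes all match the given ones.

```bash
cat >> h.py <<'E'
def to(x,y,z,yaw):  # target TCP mm, world angle (deg) of tool y; prints tool-frame delta
    s=st();A=R.from_quat(s["orientation"]);p=s["tcp_pos"]*1000
    a=np.radians(yaw);Y=np.array([np.cos(a),np.sin(a),0]);Zt=np.array([0,0,-1.]);X=np.cross(Y,Zt)
    B=R.from_matrix(np.c_[X,Y,Zt])
    print("->",(x,y,z,yaw),"offset",np.round(A.inv().apply(np.array([x,y,z])-p),1),"rot",np.round((A.inv()*B).as_rotvec(degrees=True),1))
E
cat > to.py <<'E'
import sys;from h import to;to(*map(float,sys.argv[1:]))
E
python3 to.py 434 -240 205 -81.4
python3 - <<'E'
import numpy as np
W=np.load("pics/W0.npy")
for u,v in[(160,173),(200,173),(160,211),(199,211),(180,190)]:print(u,v,np.round(W[v,u]*1000,1))
E
```

```text
t 0.1 tcp [242.5 493.4 204.9] x [-0.897  0.441  0.   ] z [-0.001 -0.001 -1.   ] F [-0.1 -0.4  1. ] g 94.0 q [ 1.05  0.3   1.52  0.    1.32 -0.07]
-> (434.0, -240.0, 205.0, -81.4) offset [-4.954e+02 -5.737e+02  5.000e-01] rot [-0.000e+00  1.000e-01  1.452e+02]
160 173 [589.8 321.  184.6]
200 173 [592.5 228.6 181. ]
160 211 [501.3 315.9 180.9]
199 211 [503.6 226.1 178.8]
180 190 [551.4 273.1 180.2]
```

```bash
python3 -m inch '{"hand":[94,94,94,94,94,94,94,94],"offset":[[-495,-574,0],[-495,-574,0],[-495,-574,0],[-495,-574,0],[-495,-574,0],[-495,-574,0],[-495,-574,0],[-495,-574,0]],"rotation":[[0,0,145],[0,0,145],[0,0,145],[0,0,145],[0,0,145],[0,0,145],[0,0,145],[0,0,145]]}'; python3 to.py 434 -240 205 -81.4
```

```text
time: 0.77
tcp_pos: [0.3264, 0.1692, 0.2054]
orientation: [0.668, 0.744, 0.0, 0.0]
ft_force: [1.4, -0.6, -0.3]
grip_width: 1.002
t 0.77 tcp [326.4 169.2 205.4] x [-0.108  0.994  0.   ] z [ 0.  0. -1.] F [ 1.4 -0.6 -0.3] g 94.2 q [ 0.38 -0.12  1.98 -0.    1.28  0.27]
-> (434.0, -240.0, 205.0, -81.4) offset [-4.184e+02  6.280e+01  4.000e-01] rot [ 0.  -0.  87.6]
```

```bash
python3 -m inch '{"hand":[94,94,94,94,94,94,94,94],"offset":[[-418,63,0],[-418,63,0],[-418,63,0],[-418,63,0],[-418,63,0],[-418,63,0],[-418,63,0],[-418,63,0]],"rotation":[[0,0,88],[0,0,88],[0,0,88],[0,0,88],[0,0,88],[0,0,88],[0,0,88],[0,0,88]]}' 15 >/dev/null; python3 to.py 434 -240 120 -81.4
```

```text
t 1.43 tcp [ 413.3 -153.1  205.3] x [0.779 0.627 0.   ] z [ 0.  0. -1.] F [0.7 0.3 0. ] g 94.2 q [-0.44  0.05  1.81  0.    1.28  0.45]
-> (434.0, -240.0, 120.0, -81.4) offset [-38.4  80.7  85.3] rot [-0.  -0.  30.3]
```

```bash
python3 -m inch '{"hand":[94,94,94,94,94,94,94,94],"offset":[[-38,81,85],[-38,81,85],[-38,81,85],[-38,81,85],[-38,81,85],[-38,81,85],[-38,81,85],[-38,81,85]],"rotation":[[0,0,30],[0,0,30],[0,0,30],[0,0,30],[0,0,30],[0,0,30],[0,0,30],[0,0,30]]}' 15 >/dev/null; python3 to.py 434 -240 10 -81.4
python3 - <<'E'
from h import *
m=env.camera_model("wrist");p,d=env.camera("wrist");cv2.imwrite("pics/w1.png",p[:,:,::-1])
W=cloud(d,m);Z=W[...,2];k=(Z>.042)&(Z<.056);n,l,s,_=cv2.connectedComponentsWithStats(k.astype(np.uint8))
for i in range(1,n):
    if s[i,4]>500: print(rect(W[l==i]),s[i])
E
```

```text
t 2.1 tcp [ 435.6 -237.1  121.5] x [0.986 0.164 0.001] z [ 0.002 -0.001 -1.   ] F [0.5 0.  0.2] g 93.8 q [-0.57  0.27  1.77  0.    1.1   0.83]
-> (434.0, -240.0, 10.0, -81.4) offset [ -2.3   2.4 111.5] rot [ 0.1 -0.1  0.9]
(array([547.1, -76.1]), array([46. ,  3.2]), -22.9) [118   0  35  62 734]
(array([452.3, -71.1]), array([76. , 36.9]), 43.7) [ 73 129  84  77 778]
(array([ 429.4, -240. ]), array([124.9,  55.6]), 8.3) [ 291  140   66  136 8334]
```

View pics/w1.png

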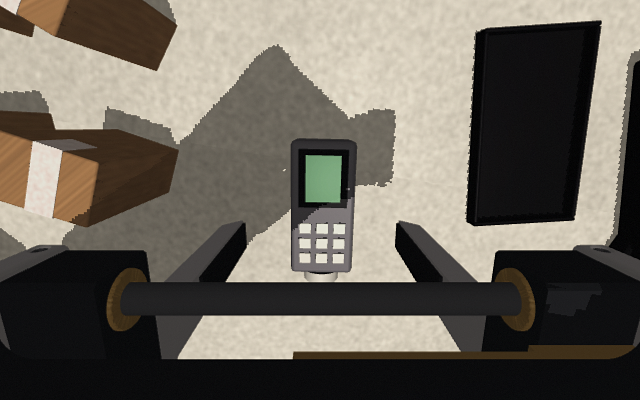

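The wrist view shows the logger centred between the jaws (x 291–356), with its key at (322,277). Both measurements agree to about 2 mm, so I go down and grip.

```bash
python3 -m inch '{"hand":[94,94,94,94,94,94,80,60],"offset":[[-2,2,40],[-2,2,80],[-2,2,111],[-2,2,111],[-2,2,111],[-2,2,111],[-2,2,111],[-2,2,111]],"rotation":[[0,0,1],[0,0,1],[0,0,1],[0,0,1],[0,0,1],[0,0,1],[0,0,1],[0,0,1]]}' 15 >/dev/null; python3 -m inch '{"hand":[40,40,40,40,40,40,40,40],"offset":[[0,0,0],[0,0,0],[0,0,0],[0,0,0],[0,0,0],[0,0,0],[0,0,0],[0,0,-15]],"rotation":[[0,0,0],[0,0,0],[0,0,0],[0,0,0],[0,0,0],[0,0,0],[0,0,0],[0,0,0]]}' 15 >/dev/null;  python3 to.py 591 -238.5 25 -94.8
```

```text
t 3.48 tcp [ 432.3 -239.    22.4] x [ 0.99   0.143 -0.003] z [-0.004  0.002 -1.   ] F [-0.7  0.4 -3.8] g 55.6 q [-0.58  0.42  1.84 -0.    0.89  0.85]
-> (591.0, -238.5, 25.0, -94.8) offset [157.2  22.2  -3.2] rot [-0.1  0.2 13. ]
```

```bash
python3 -m inch '{"hand":[40,40,40,40,40,40,40,40],"offset":[[30,4,-6],[60,8,-6],[90,12,-6],[120,16,-6],[150,20,-4],[157,22,-3],[157,22,-3],[157,22,-3]],"rotation":[[0,0,3],[0,0,6],[0,0,9],[0,0,13],[0,0,13],[0,0,13],[0,0,13],[0,0,13]]}' >/dev/null; python3 to.py 591 -238.5 12 -94.8
python3 - <<'E'
from h import *
p,d=env.camera("top");m=env.camera_model("top");W=cloud(d,m);Z=W[...,2]
m2=env.camera_model("wrist");p2,d2=env.camera("wrist");W2=cloud(d2,m2);Z2=W2[...,2]
a=cv2.resize(p[120:260,340:480],None,fx=3,fy=3)[:400];cv2.imwrite("pics/p2.png",np.hstack([a,p2[:,120:500]])[:,:,::-1])
for W,d in((W,"t"),(W2,"w")):
    Z=W[...,2]
    b=(W[...,0]>.45)&(W[...,0]<.70)&(W[...,1]<-.15)&(W[...,1]>-.33)
    k=b&(Z>.044)&(Z<.07)
    n,l,s,_=cv2.connectedComponentsWithStats(k.astype(np.uint8))
    for i in range(1,n):
        if s[i,4]>60:q=W[l==i];print(d,rect(q),s[i,4],"z",np.median(q[:,2]))
E
```

```text
t 4.15 tcp [ 591.2 -238.9   26.3] x [ 0.997 -0.083 -0.002] z [-0.002  0.001 -1.   ] F [-0.  -0.2 -3.3] g 56.3 q [-0.44  0.68  1.4  -0.    1.06  1.21]
-> (591.0, -238.5, 12.0, -94.8) offset [-0.2 -0.3 14.3] rot [-0.   0.1  0.1]
w (array([ 663. , -243.5]), array([130.5,   7.9]), 85.2) 4193 z 0.0503617414398998
w (array([ 613.9, -241. ]), array([80. , 70.3]), 85.2) 16331 z 0.0661455143503007
w (array([ 549.4, -235.5]), array([56. , 25.9]), 84.8) 3621 z 0.0660007069632566
```

View pics/p2.png

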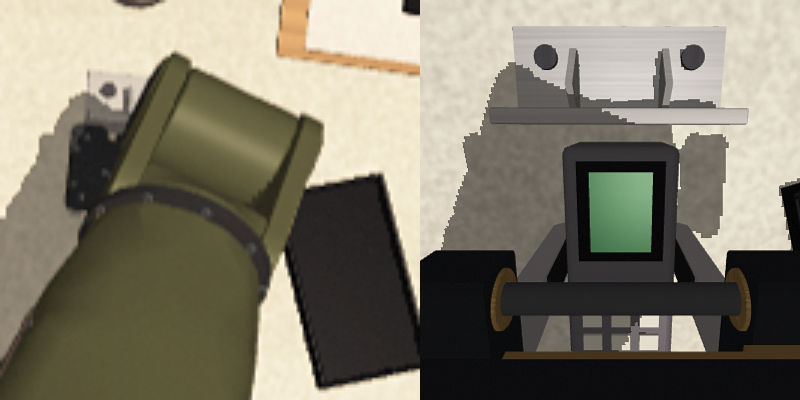

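The wrist view shows the logger square to the stop plate with a gap of about 10 mm (plate edge at row 124, logger end at row 143). I'll lower it, nudge it against the plate and release.

```bash
python3 -m inch '{"hand":[40,40,40,40,40,40,40,40],"offset":[[0,0,8],[0,0,15],[0,0,15],[3,0,15],[6,0,15],[8,0,15],[8,0,15],[8,0,15]],"rotation":[[0,0,0],[0,0,0],[0,0,0],[0,0,0],[0,0,0],[0,0,0],[0,0,0],[0,0,0]]}' ; python3 -m inch '{"hand":[40,40,40,40,40,40,40,40],"offset":[[0.5,0,0],[1,0,0],[1.5,0,0],[2,0,0],[2,0,0],[2,0,0],[2,0,0],[2,0,0]],"rotation":[[0,0,0],[0,0,0],[0,0,0],[0,0,0],[0,0,0],[0,0,0],[0,0,0],[0,0,0]]}' ; python3 to.py 591 -238.5 12 -94.8
```

```text
time: 4.92
tcp_pos: [0.6003, -0.2398, 0.0126]
orientation: [0.999, -0.041, 0.0, 0.0]
ft_force: [-0.2, -0.2, -3.2]
grip_width: 0.592
time: 5.58
tcp_pos: [0.601, -0.2398, 0.0124]
orientation: [0.999, -0.042, -0.001, -0.0]
ft_force: [-9.6, 2.4, 1.7]
grip_width: 0.594
t 5.58 tcp [ 601.  -239.8   12.4] x [ 0.997 -0.083 -0.003] z [-0.003  0.001 -1.   ] F [-9.6  2.4  1.7] g 55.9 q [-0.44  0.72  1.37 -0.    1.05  1.22]
-> (591.0, -238.5, 12.0, -94.8) offset [-10.1  -0.4   0.5] rot [-0.   0.2  0. ]
```

```bash
python3 -m inch '{"hand":[75,80,80,80,80,80,80,80],"offset":[[1,0,1],[0,0,1],[0,0,1],[0,0,0],[0,0,-25],[0,0,-60],[0,0,-75],[0,0,-75]],"rotation":[[0,0,0],[0,0,0],[0,0,0],[0,0,0],[0,0,0],[0,0,0],[0,0,0],[0,0,0]]}' >/dev/null; python3 -m inch '{"hand":[80,60,30,0,0,0,0,0],"offset":[[-40,0,0],[-80,0,0],[-101,0,0],[-101,0,0],[-101,0,0],[-101,0,0],[-101,0,30],[-101,0,40]],"rotation":[[0,0,0],[0,0,0],[0,0,0],[0,0,0],[0,0,0],[0,0,0],[0,0,0],[0,0,0]]}' ; python3 to.py 503 -231.7 12 -94.8
python3 - <<'E'
from h import *
m2=env.camera_model("wrist");p2,d2=env.camera("wrist");W=cloud(d2,m2);Z=W[...,2]
cv2.imwrite("pics/w3.png",p2[:,:,::-1])
b=(W[...,0]>.45)&(W[...,0]<.656)&(W[...,1]<-.15)&(W[...,1]>-.33)&(Z>.044)&(Z<.054)
n,l,s,_=cv2.connectedComponentsWithStats(b.astype(np.uint8))
for i in range(1,n):
    if s[i,4]>60:q=W[l==i];print(rect(q),s[i,4],"z",np.median(q[:,2]))
E
```

```text
time: 6.92
tcp_pos: [0.5013, -0.2311, 0.0446]
orientation: [0.999, -0.041, -0.001, -0.001]
ft_force: [-0.5, 0.3, -1.1]
grip_width: 0.389
t 6.92 tcp [ 501.3 -231.1   44.6] x [ 0.997 -0.083 -0.002] z [-0.002  0.001 -1.   ] F [-0.5  0.3 -1.1] g 36.6 q [-0.5   0.49  1.66  0.    0.99  1.16]
-> (503.0, -231.7, 12.0, -94.8) offset [ 1.8  0.5 32.6] rot [-0.1  0.1  0.1]
(array([ 585.1, -238.3]), array([95.7, 56.1]), -5.0) 17422 z 0.048932099873251866
(array([ 506.6, -211.1]), array([19.9,  8. ]), 27.4) 103 z 0.05014346360547184
(array([ 503.2, -251.5]), array([19.8,  8.2]), -37.6) 105 z 0.0504329099785919
```

View pics/w3.png

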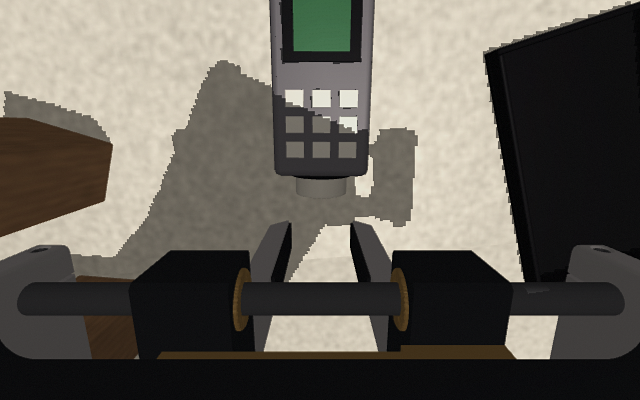

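The key shows at (321,187), in line with the shut fingers at x≈320. I'll go down and push slowly.

```bash
python3 -m inch '{"hand":[0,0,0,0,0,0,0,0],"offset":[[0,0.5,0],[0,0.5,0],[0,0.5,0],[0,0.5,0],[0,0.5,15],[0,0.5,32],[0,0.5,32],[0,0.5,32]],"rotation":[[0,0,0],[0,0,0],[0,0,0],[0,0,0],[0,0,0],[0,0,0],[0,0,0],[0,0,0]]}' 30; python3 -m inch '{"hand":[0,0,0,0,0,0,0,0],"offset":[[4,0,0],[8,0,0],[11,0,0],[14,0,0],[17,0,0],[19,0,0],[20,0,0],[20,0,0]],"rotation":[[0,0,0],[0,0,0],[0,0,0],[0,0,0],[0,0,0],[0,0,0],[0,0,0],[0,0,0]]}' ; python3 to.py 527 -233 12 -94.8
```

```text
time: 7.63
tcp_pos: [0.5013, -0.232, 0.0157]
orientation: [0.999, -0.042, -0.0, -0.0]
ft_force: [0.3, -0.6, 0.4]
grip_width: 0.003
time: 8.3
tcp_pos: [0.5212, -0.2337, 0.0155]
orientation: [0.999, -0.042, -0.001, -0.0]
ft_force: [-6.0, -0.4, 5.7]
grip_width: 0.004
t 8.3 tcp [ 521.2 -233.7   15.5] x [ 0.997 -0.083 -0.001] z [-0.001  0.    -1.   ] F [-6.  -0.4  5.7] g 0.4 q [-0.49  0.57  1.62 -0.    0.96  1.17]
-> (527.0, -233.0, 12.0, -94.8) offset [ 5.8 -1.2  3.5] rot [-0.   0.1  0. ]
```

```bash
python3 -m inch '{"hand":[0,0,0,0,0,0,0,0],"offset":[[1,0,0],[2,0,0],[3,0,0],[3,0,0],[3,0,0],[3,0,0],[3,0,0],[3,0,0]],"rotation":[[0,0,0],[0,0,0],[0,0,0],[0,0,0],[0,0,0],[0,0,0],[0,0,0],[0,0,0]]}' ;  python3 to.py 527 -233 12 -94.8
```

```text
time: 8.97
tcp_pos: [0.5216, -0.2338, 0.0154]
orientation: [0.999, -0.042, -0.003, -0.001]
ft_force: [-25.5, 1.8, 18.6]
grip_width: 0.008
t 8.97 tcp [ 521.6 -233.8   15.4] x [ 0.997 -0.083 -0.007] z [-0.007  0.002 -1.   ] F [-25.5   1.8  18.6] g 0.8 q [-0.48  0.57  1.61 -0.    0.96  1.17]
-> (527.0, -233.0, 12.0, -94.8) offset [ 5.4 -1.2  3.4] rot [-0.1  0.4  0. ]
```

The key is fully in, with 25 N on the hard stop for about half a second. Now back off and go to carton 3.

```bash
python3 -m inch '{"hand":[0,0,0,0,40,94,94,94],"offset":[[-20,0,0],[-40,0,0],[-60,0,0],[-60,0,-30],[-60,0,-60],[-60,0,-100],[-60,0,-140],[-60,0,-170]],"rotation":[[0,0,0],[0,0,0],[0,0,0],[0,0,0],[0,0,0],[0,0,-7],[0,0,-14],[0,0,-21]]}' 20;  python3 to.py 444 54 185 14.3
```

```text
time: 9.63
tcp_pos: [0.4651, -0.2291, 0.189]
orientation: [0.99, 0.144, 0.001, 0.001]
ft_force: [1.0, 0.1, -0.1]
grip_width: 0.251
t 9.63 tcp [ 465.1 -229.1  189. ] x [0.958 0.285 0.002] z [ 0.003 -0.001 -1.   ] F [ 1.   0.1 -0.1] g 23.6 q [-0.53  0.24  1.63  0.    1.26  0.75]
-> (444.0, 54.0, 185.0, 14.3) offset [  60.6 -277.4    3.5] rot [  0.2  -0.  -87.7]
```

```bash
python3 -m inch '{"hand":[94,94,94,94,94,94,94,94],"offset":[[61,-277,4],[61,-277,4],[61,-277,4],[61,-277,4],[61,-277,4],[61,-277,4],[61,-277,4],[61,-277,4]],"rotation":[[0,0,-88],[0,0,-88],[0,0,-88],[0,0,-88],[0,0,-88],[0,0,-88],[0,0,-88],[0,0,-88]]}' 20 >/dev/null;  python3 to.py 444 54 150 14.3
```

```text
t 10.3 tcp [445.2  58.6 181.7] x [0.273 0.962 0.001] z [ 0.001  0.001 -1.   ] F [ 0.3 -0.9 -0.3] g 76.9 q [0.05 0.1  1.82 0.   1.22 0.33]
-> (444.0, 54.0, 150.0, 14.3) offset [-4.8  0.1 31.7] rot [  0.   -0.1 -30.2]
```

```bash
python3 -m inch '{"hand":[94,94,94,94,94,94,94,94],"offset":[[-5,0,10],[-5,0,20],[-5,0,32],[-5,0,32],[-5,0,45],[-5,0,65],[-5,0,85],[-5,0,98]],"rotation":[[0,0,-7],[0,0,-14],[0,0,-21],[0,0,-28],[0,0,-30],[0,0,-30],[0,0,-30],[0,0,-30]]}' 20 >/dev/null;python3 -m inch '{"hand":[40,20,20,20,20,20,20,20],"offset":[[0,0,0],[0,0,0],[0,0,0],[0,0,0],[0,0,0],[0,0,0],[0,0,0],[0,0,0]],"rotation":[[0,0,0],[0,0,0],[0,0,0],[0,0,0],[0,0,0],[0,0,0],[0,0,0],[0,0,0]]}' 20 >/dev/null;  python3 to.py 444 54 230 14.3
```

```text
t 11.63 tcp [444.3  49.2  83.6] x [-0.234  0.972 -0.   ] z [ 0. -0. -1.] F [-0.2 -0.2  2.9] g 46.1 q [ 0.03  0.22  1.93 -0.    0.99 -0.21]
-> (444.0, 54.0, 230.0, 14.3) offset [   4.7    0.9 -146.4] rot [ 0.   0.  -0.8]
```

```bash
python3 -m inch '{"hand":[20,20,20,20,20,20,20,20],"offset":[[0,0,-30],[0,0,-65],[0,0,-105],[0,0,-145],[0,0,-185],[0,0,-215],[0,0,-215],[0,0,-215]],"rotation":[[0,0,0],[0,0,0],[0,0,0],[0,0,0],[0,0,0],[0,0,0],[0,0,0],[0,0,0]]}' >/dev/null;  python3 to.py 537 268 298 0
```

```text
t 12.3 tcp [444.4  49.2 298.8] x [-0.234  0.972 -0.   ] z [ 0.002 -0.    -1.   ] F [-0.1 -0.3 -4.5] g 46.0 q [ 0.03  0.01  1.64 -0.    1.49 -0.21]
-> (537.0, 268.0, 298.0, 0.0) offset [191.1 141.2   1. ] rot [ 0.1  0.  13.5]
```

```bash
python3 -m inch '{"hand":[20,20,20,20,20,20,20,20],"offset":[[20,15,0],[50,37,0],[80,59,0],[110,81,0],[140,103,0],[165,122,0],[185,137,0],[191,141,0]],"rotation":[[0,0,2],[0,0,5],[0,0,8],[0,0,11],[0,0,13.5],[0,0,13.5],[0,0,13.5],[0,0,13.5]]}' >/dev/null;  python3 to.py 537 268 190 0
python3 - <<'E'
from h import *
m2=env.camera_model("wrist");p2,d2=env.camera("wrist");W=cloud(d2,m2)
cv2.imwrite("pics/w4.png",p2[:,:,::-1]);np.save("pics/W4.npy",W)
E
```

```text
t 12.97 tcp [536.6 270.6 294.6] x [-0.003  1.    -0.002] z [-0.005 -0.002 -1.   ] F [-0.8 -0.4 -5.1] g 45.9 q [0.41 0.37 1.22 0.   1.55 0.4 ]
-> (537.0, 268.0, 190.0, 0.0) offset [ -2.4   0.9 104.6] rot [-0.3  0.1  0.2]
```

View pics/w4.png

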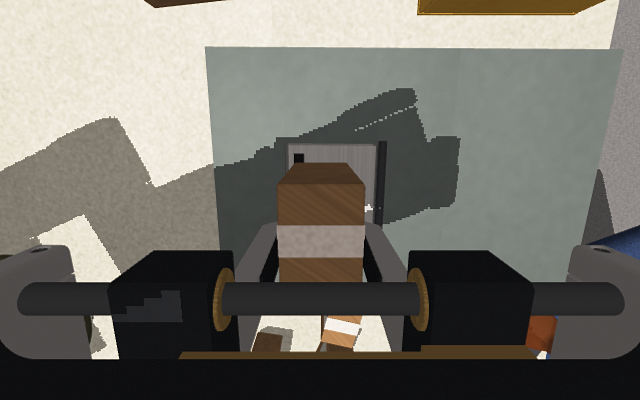

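```bash
python3 - <<'E'
import numpy as np
W=np.load("pics/W4.npy")*1000
for u,v in[(287,144),(378,144),(289,144),(376,144),(330,142),(330,146),(209,144),(320,50)]:print(u,v,np.round(W[v,u],1))
k=(abs(W[...,2]-205)<40)
print(np.round(W[200,275:368:8],0))
E
```

```text
287 144 [501.5 318.9 156.5]
378 144 [591.7 320.5 180.3]
289 144 [484.1 308.2 -25.1]
376 144 [591.5 319.9 170.4]
330 142 [545.5 322.3 180.4]
330 146 [545.7 318.3 177.2]
209 144 [362.6 309.4   0.6]
320 50 [535.7 403.8 179.4]
[[491. 265. 181.]
 [518. 300. 323.]
 [522. 300. 323.]
 [526. 300. 323.]
 [530. 300. 323.]
 [534. 300. 323.]
 [538. 300. 323.]
 [542. 300. 324.]
 [547. 300. 322.]
 [551. 300. 323.]
 [555. 300. 323.]
 [559. 300. 322.]]
```

The carton stands over the mouth. The mouth runs u 287–378, which is x 501–592 mm with its centre at about (546.5, 274.5). The carton's centre is at about (538, 275), so I push it in.

```bash
python3 -m inch '{"hand":[20,20,20,20,20,20,20,20],"offset":[[0,0,15],[0,0,30],[0,0,42],[0,0,54],[0,0,66],[0,0,78],[0,0,90],[0,0,100]],"rotation":[[0,0,0],[0,0,0],[0,0,0],[0,0,0],[0,0,0],[0,0,0],[0,0,0],[0,0,0]]}';  python3 to.py 537 270 188 0
```

```text
time: 13.68
tcp_pos: [0.5363, 0.2674, 0.1967]
orientation: [0.707, 0.707, -0.001, -0.0]
ft_force: [-0.4, -0.9, -3.1]
grip_width: 0.488
t 13.68 tcp [536.3 267.4 196.7] x [-0.     1.    -0.001] z [-0.001 -0.001 -1.   ] F [-0.4 -0.9 -3.1] g 45.9 q [ 0.4   0.42  1.38 -0.    1.34  0.4 ]
-> (537.0, 270.0, 188.0, 0.0) offset [2.6 0.7 8.7] rot [-0.1  0.   0. ]
```

Smooth. Down the last 8 mm, let go, rise.

```bash
python3 -m inch '{"hand":[20,20,60,80,80,80,80,80],"offset":[[0,0,5],[0,0,8],[0,0,8],[0,0,8],[0,0,8],[0,0,8],[0,0,-20],[0,0,-60]],"rotation":[[0,0,0],[0,0,0],[0,0,0],[0,0,0],[0,0,0],[0,0,0],[0,0,0],[0,0,0]]}';  python3 to.py 441.6 -59 230 -9.4
python3 - <<'E'
from h import *
m2=env.camera_model("wrist");p2,d2=env.camera("wrist");pt,dt=env.camera("top")
cv2.imwrite("pics/w5.png",np.hstack([p2[100:300,200:500],pt[100:300,110:410]])[:,:,::-1])
W=cloud(dt,env.camera_model("top"));Z=W[...,2]
E
```

```text
time: 14.35
tcp_pos: [0.5356, 0.2675, 0.2565]
orientation: [0.707, 0.707, -0.003, -0.001]
ft_force: [1.1, 0.4, 0.9]
grip_width: 0.843
t 14.35 tcp [535.6 267.5 256.5] x [-0.001  1.    -0.002] z [-0.005 -0.002 -1.   ] F [1.1 0.4 0.9] g 79.3 q [ 0.4   0.38  1.29 -0.    1.47  0.4 ]
-> (441.6, -59.0, 230.0, -9.4) offset [-326.3  -94.1   27.7] rot [-0.3  0.2  9.4]
```

View pics/w5.png

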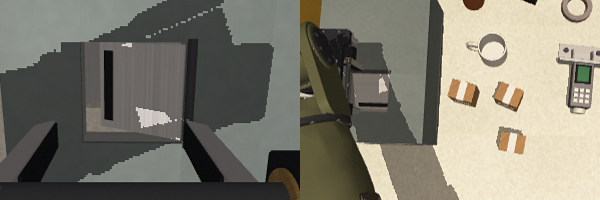

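The carton has gone: the mouth shows only the flap panel, and the top view shows three cartons left, with the logger still at the stop.

```bash
python3 -m inch '{"hand":[94,94,94,94,94,94,94,94],"offset":[[-41,-12,0],[-82,-24,0],[-123,-36,0],[-163,-48,0],[-204,-60,0],[-245,-72,20],[-286,-83,40],[-326,-94,60]],"rotation":[[0,0,1],[0,0,2],[0,0,4],[0,0,6],[0,0,8],[0,0,9.4],[0,0,9.4],[0,0,9.4]]}'>/dev/null;  python3 to.py 441.6 -59 83 -9.4
```

```text
t 15.12 tcp [446.7 -43.2 206.7] x [ 0.163  0.987 -0.   ] z [ 0.002 -0.    -1.   ] F [ 0.6 -0.7 -0.2] g 93.9 q [-0.18  0.07  1.79 -0.    1.28 -0.01]
-> (441.6, -59.0, 83.0, -9.4) offset [-16.4  -2.8 123.7] rot [0.1 0.  0. ]
```

```bash
python3 -m inch '{"hand":[94,94,94,94,94,94,94,94],"offset":[[0,0,0],[0,0,20],[0,0,40],[0,0,60],[0,0,70],[0,0,70],[0,0,70],[0,0,70]],"rotation":[[0,0,0],[0,0,0],[0,0,0],[0,0,0],[0,0,0],[0,0,0],[0,0,0],[0,0,0]]}'>/dev/null;  python3 to.py 441.6 -59 83 -9.4
```

```text
t 15.78 tcp [448.1 -41.5 137.9] x [0.163 0.987 0.   ] z [ 0.002 -0.    -1.   ] F [ 1.   0.7 -0.1] g 93.7 q [-0.17  0.15  1.87  0.    1.12 -0.01]
-> (441.6, -59.0, 83.0, -9.4) offset [-18.3  -3.6  54.9] rot [ 0.1 -0.   0. ]
```

```bash
python3 -m inch '{"hand":[94,94,94,94,94,94,60,30],"offset":[[-18,-3.5,0],[-18,-3.5,10],[-18,-3.5,30],[-18,-3.5,50],[-18,-3.5,55],[-18,-3.5,55],[-18,-3.5,55],[-18,-3.5,55]],"rotation":[[0,0,0],[0,0,0],[0,0,0],[0,0,0],[0,0,0],[0,0,0],[0,0,0],[0,0,0]]}' 20 >/dev/null; python3 -m inch '{"hand":[20,20,20,20,20,20,20,20],"offset":[[0,0,0],[0,0,0],[0,0,0],[0,0,0],[0,0,-30],[0,0,-70],[0,0,-110],[0,0,-150]],"rotation":[[0,0,0],[0,0,0],[0,0,0],[0,0,0],[0,0,0],[0,0,0],[0,0,0],[0,0,0]]}' ; python3 to.py 537 274 298 0
```

```text
time: 17.12
tcp_pos: [0.4405, -0.0586, 0.2337]
orientation: [0.763, 0.647, -0.0, -0.0]
ft_force: [1.1, -0.3, -0.2]
grip_width: 0.325
t 17.12 tcp [440.5 -58.6 233.7] x [ 0.163  0.987 -0.   ] z [-0.  0. -1.] F [ 1.1 -0.3 -0.2] g 30.6 q [-0.21  0.04  1.76 -0.    1.34 -0.05]
-> (537.0, 274.0, 298.0, 0.0) offset [343.9  41.1 -64.4] rot [-0.  -0.  -9.4]
```

The grip closed too late and missed, so I check whether the carton still stands.

```bash
cat > cart.py <<'E'
from h import *
m=env.camera_model("top");p,d=env.camera("top")
m2=env.camera_model("wrist");p2,d2=env.camera("wrist")
for nm,W in(("t",cloud(d,m)),("w",cloud(d2,m2))):
    Z=W[...,2];k=(Z>.102)&(Z<.125)&(W[...,0]>.35)&(W[...,0]<.68)&(abs(W[...,1])<.13)
    n,l,s,_=cv2.connectedComponentsWithStats(k.astype(np.uint8))
    for i in range(1,n):
        if s[i,4]>100:print(nm,rect(W[l==i]),s[i,4])
    k=(Z>.04)&(Z<.056)&(W[...,0]>.40)&(W[...,0]<.68)&(abs(W[...,1]+.26)<.13)
    n,l,s,_=cv2.connectedComponentsWithStats(k.astype(np.uint8))
    for i in range(1,n):
        if s[i,4]>150:print(nm,"logger/stop",rect(W[l==i]),s[i,4])
st()
import sys
cv2.imwrite("pics/%s.png"%sys.argv[1],np.hstack([p[100:300,110:510],p2[:200,100:500]])[:,:,::-1])
E
python3 cart.py c1
```

```text
t (array([567.5,  68.6]), array([62.3, 46.8]), 76.1) 476
t (array([562.9, -42.6]), array([49.4, 46.3]), 68.5) 143
t logger/stop (array([ 597.6, -238.6]), array([143.1, 129.8]), -5.2) 1174
w (array([565.7,  69.8]), array([62.2, 47.5]), 76.3) 3754
w (array([558.7, -47.2]), array([62. , 47.5]), 67.9) 2833
w (array([439.5, -57.2]), array([61.4, 46.2]), 80.7) 2560
w logger/stop (array([ 663.3, -210.1]), array([56.5, 41. ]), 47.6) 652
t 17.22 tcp [442.9 -59.1 237.6] x [ 0.163  0.987 -0.   ] z [ 0.01  -0.002 -1.   ] F [ 0.2  0.2 -0.4] g 23.3 q [-0.21  0.03  1.75  0.    1.34 -0.05]
```

View pics/c1.png

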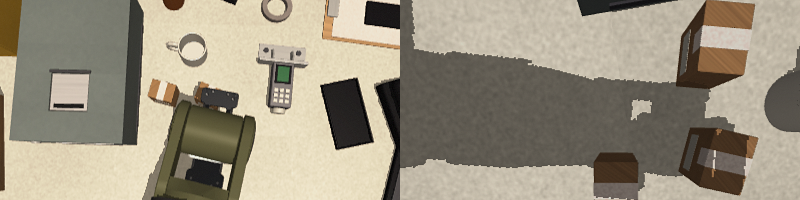

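The carton still stands where it was, so I retry with the full closing time.

```bash
python3 -m inch '{"hand":[94,94,94,94,94,94,94,94],"offset":[[0,0,0],[0,0,0],[0,0,30],[0,0,60],[0,0,60],[0,0,60],[0,0,60],[0,0,90]],"rotation":[[0,0,0],[0,0,0],[0,0,0],[0,0,0],[0,0,0],[0,0,0],[0,0,0],[0,0,0]]}' 20; python3 -m inch '{"hand":[94,94,94,30,30,30,30,30],"offset":[[0,0,25],[0,0,50],[0,0,62],[0,0,62],[0,0,62],[0,0,62],[0,0,62],[0,0,62]],"rotation":[[0,0,0],[0,0,0],[0,0,0],[0,0,0],[0,0,0],[0,0,0],[0,0,0],[0,0,0]]}' >/dev/null; python3 -m inch '{"hand":[30,30,30,30,30,30,30,30],"offset":[[0,0,0],[0,0,0],[0,0,0],[0,0,-10],[0,0,-30],[0,0,-70],[0,0,-110],[0,0,-150]],"rotation":[[0,0,0],[0,0,0],[0,0,0],[0,0,0],[0,0,0],[0,0,0],[0,0,0],[0,0,0]]}' ; python3 to.py 537 274 298 0
```

```text
time: 17.88
tcp_pos: [0.4441, -0.0594, 0.1467]
orientation: [0.762, 0.647, 0.003, 0.004]
ft_force: [0.5, -1.0, 0.9]
grip_width: 0.772
time: 19.22
tcp_pos: [0.4402, -0.0586, 0.2319]
orientation: [0.762, 0.647, -0.0, -0.0]
ft_force: [1.4, -0.3, -3.6]
grip_width: 0.492
t 19.22 tcp [440.2 -58.6 231.9] x [0.163 0.987 0.   ] z [-0.001  0.    -1.   ] F [ 1.4 -0.3 -3.6] g 46.2 q [-0.21  0.04  1.76  0.    1.34 -0.05]
-> (537.0, 274.0, 298.0, 0.0) offset [343.9  41.3 -66.1] rot [-0.  -0.  -9.4]
```

```bash
python3 -m inch '{"hand":[30,30,30,30,30,30,30,30],"offset":[[5,0,-30],[20,3,-60],[50,6,-70],[90,11,-70],[130,16,-70],[170,21,-70],[210,26,-70],[250,30,-70]],"rotation":[[0,0,0],[0,0,0],[0,0,-2],[0,0,-4],[0,0,-6],[0,0,-8],[0,0,-9.4],[0,0,-9.4]]}' >/dev/null; python3 -m inch '{"hand":[30,30,30,30,30,30,30,30],"offset":[[25,26],[50,26],[75,26],[94,26],[94,26],[94,26],[94,26],[94,26]],"rotation":[[0,0,0],[0,0,0],[0,0,0],[0,0,0],[0,0,0],[0,0,0],[0,0,0],[0,0,0]]}' 2>&1 | tail -1; python3 to.py 537 275 298 0
```

```text
invalid input at $.offset[0]: expected 3 numbers
t 19.88 tcp [511.1 185.  300.1] x [-0.002  1.    -0.   ] z [-0. -0. -1.] F [ 0.9 -0.5 -3.4] g 46.1 q [ 0.28  0.23  1.39 -0.    1.52  0.28]
-> (537.0, 275.0, 298.0, 0.0) offset [89.9 26.1  2.1] rot [-0.   0.   0.1]
```

```bash
python3 -m inch '{"hand":[30,30,30,30,30,30,30,30],"offset":[[25,10,0],[50,20,0],[75,26,0],[88,26,0],[88,26,0],[88,26,15],[88,26,30],[88,26,42]],"rotation":[[0,0,0],[0,0,0],[0,0,0],[0,0,0],[0,0,0],[0,0,0],[0,0,0],[0,0,0]]}' >/dev/null; python3 to.py 537 275 189 0
```

```text
t 20.55 tcp [536.7 270.1 257. ] x [-0.     1.    -0.001] z [-0.001 -0.001 -1.   ] F [ 0.3 -0.3 -3. ] g 45.7 q [ 0.41  0.38  1.29 -0.    1.47  0.41]
-> (537.0, 275.0, 189.0, 0.0) offset [ 5.   0.3 68. ] rot [-0.  0.  0.]
```

```bash
python3 -m inch '{"hand":[30,30,30,30,30,30,60,80],"offset":[[3,0,12],[3,0,24],[3,0,36],[3,0,48],[3,0,60],[3,0,67],[3,0,67],[3,0,67]],"rotation":[[0,0,0],[0,0,0],[0,0,0],[0,0,0],[0,0,0],[0,0,0],[0,0,0],[0,0,0]]}';  python3 -m inch '{"hand":[94,94,94,94,94,94,94,94],"offset":[[0,0,0],[0,0,0],[0,0,0],[0,0,-15],[0,0,-55],[-10,0,-80],[-50,-15,-80],[-90,-30,-80]],"rotation":[[0,0,0],[0,0,0],[0,0,0],[0,0,0],[0,0,0],[0,0,0],[0,0,0],[0,0,0]]}';python3 to.py 567 68.8 245 -14
python3 - <<'E'
from h import *
p2,d2=env.camera("wrist")
cv2.imwrite("pics/w6.png",p2[:300,100:540,::-1])
E
```

```text
time: 21.22
tcp_pos: [0.5374, 0.2741, 0.1909]
orientation: [0.707, 0.707, 0.0, 0.0]
ft_force: [-0.9, 0.3, 1.2]
grip_width: 0.593
time: 21.88
tcp_pos: [0.5081, 0.1859, 0.2721]
orientation: [0.706, 0.708, 0.001, 0.001]
ft_force: [0.2, 0.0, -0.7]
grip_width: 0.999
t 21.88 tcp [508.1 185.9 272.1] x [-0.002  1.     0.001] z [ 0.003  0.001 -1.   ] F [ 0.2  0.  -0.7] g 93.9 q [ 0.28  0.24  1.45 -0.    1.45  0.28]
-> (567.0, 68.8, 245.0, -14.0) offset [-117.2   58.6   27.2] rot [ 0.2 -0.1 14.1]
```

View pics/w6.png

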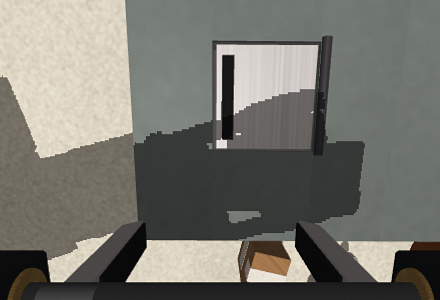

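The flap is shut in the mouth (wrist crop x 214–320) and the carton is gone. Next is carton 1.

```bash
python3 -m inch '{"hand":[94,94,94,94,94,94,94,94],"offset":[[-25,12,0],[-55,27,0],[-85,42,0],[-112,56,0],[-115,58,0],[-115,58,30],[-115,58,60],[-115,58,90]],"rotation":[[0,0,5],[0,0,10],[0,0,14],[0,0,14],[0,0,14],[0,0,14],[0,0,14],[0,0,14]]}'>/dev/null;  python3 to.py 566.5 69 82 -14
```

```text
t 22.6 tcp [566.1  71.3 180.1] x [0.241 0.97  0.001] z [ 0.001  0.    -1.   ] F [ 1.  -0.9 -0.5] g 93.9 q [0.06 0.37 1.49 0.   1.28 0.3 ]
-> (566.5, 69.0, 82.0, -14.0) offset [-2.2  0.8 98.1] rot [ 0.1 -0.   0. ]
```

```bash
python3 -m inch '{"hand":[94,94,94,94,94,40,30,30],"offset":[[-1,1,30],[-1,1,60],[-1,1,85],[-1,1,97],[-1,1,97],[-1,1,97],[-1,1,97],[-1,1,97]],"rotation":[[0,0,0],[0,0,0],[0,0,0],[0,0,0],[0,0,0],[0,0,0],[0,0,0],[0,0,0]]}' 20 >/dev/null; python3 -m inch '{"hand":[30,30,30,30,30,30,30,30],"offset":[[0,0,0],[0,0,0],[0,0,0],[0,0,0],[0,0,-10],[0,0,-45],[0,0,-85],[0,0,-125]],"rotation":[[0,0,0],[0,0,0],[0,0,0],[0,0,0],[0,0,0],[0,0,0],[0,0,0],[0,0,0]]}' ; python3 to.py 537 275 298 0
```

```text
time: 23.93
tcp_pos: [0.566, 0.0698, 0.2102]
orientation: [0.788, 0.616, -0.001, -0.001]
ft_force: [0.8, 0.3, -3.2]
grip_width: 0.486
t 23.93 tcp [566.   69.8 210.2] x [ 0.241  0.97  -0.001] z [-0.002 -0.    -1.   ] F [ 0.8  0.3 -3.2] g 45.7 q [ 0.06  0.34  1.45 -0.    1.35  0.3 ]
-> (537.0, 275.0, 298.0, 0.0) offset [192.1 -77.9 -87.8] rot [ -0.1   0.  -14. ]
```

```bash
python3 -m inch '{"hand":[30,30,30,30,30,30,30,30],"offset":[[0,0,-40],[0,0,-80],[10,-4,-92],[45,-18,-92],[80,-33,-92],[115,-47,-92],[150,-61,-92],[180,-73,-92]],"rotation":[[0,0,0],[0,0,0],[0,0,-3],[0,0,-6],[0,0,-9],[0,0,-12],[0,0,-14],[0,0,-14]]}' >/dev/null; python3 to.py 537 275 298 0;  python3 -m inch '{"hand":[30,30,30,30,30,30,30,30],"offset":[[8,-2,0],[13,-2,0],[13,-2,0],[13,-2,0],[13,-2,5],[13,-2,15],[13,-2,28],[13,-2,40]],"rotation":[[0,0,0],[0,0,0],[0,0,0],[0,0,0],[0,0,0],[0,0,0],[0,0,0],[0,0,0]]}' >/dev/null; python3 to.py 537 275 189 0
```

```text
t 24.6 tcp [538.4 264.2 301. ] x [-0.003  1.    -0.   ] z [-0.001 -0.    -1.   ] F [ 0.5  0.3 -4.2] g 46.1 q [0.4  0.37 1.22 0.   1.56 0.39]
-> (537.0, 275.0, 298.0, 0.0) offset [10.8 -1.3  3. ] rot [-0.   0.   0.2]
t 25.27 tcp [537.6 274.2 259.5] x [ 0.001  1.    -0.   ] z [ 0. -0. -1.] F [ 2.1 -0.4 -0.9] g 45.9 q [ 0.41  0.39  1.28 -0.    1.47  0.41]
-> (537.0, 275.0, 189.0, 0.0) offset [ 0.8 -0.7 70.5] rot [ 0.  0. -0.]
```

```bash
python3 -m inch '{"hand":[30,30,30,30,30,30,60,80],"offset":[[0,0,12],[0,0,24],[0,0,36],[0,0,48],[0,0,60],[0,0,68],[0,0,68],[0,0,68]],"rotation":[[0,0,0],[0,0,0],[0,0,0],[0,0,0],[0,0,0],[0,0,0],[0,0,0],[0,0,0]]}';  python3 -m inch '{"hand":[94,94,94,94,94,94,94,94],"offset":[[0,0,0],[0,0,0],[0,0,0],[0,0,-15],[0,0,-55],[-10,0,-80],[-50,0,-80],[-90,0,-80]],"rotation":[[0,0,0],[0,0,0],[0,0,0],[0,0,0],[0,0,0],[0,0,0],[0,0,0],[0,0,0]]}';python3 to.py 560 -48 245 -21.9; python3 cart.py c2
```

```text
time: 25.93
tcp_pos: [0.5377, 0.2752, 0.1929]
orientation: [0.707, 0.707, 0.0, 0.0]
ft_force: [0.0, 0.1, 0.1]
grip_width: 0.593
time: 26.6
tcp_pos: [0.5376, 0.1851, 0.2745]
orientation: [0.706, 0.708, 0.002, 0.001]
ft_force: [1.0, -0.5, 0.3]
grip_width: 1.004
t 26.6 tcp [537.6 185.1 274.5] x [-0.003  1.     0.001] z [ 0.003  0.001 -1.   ] F [ 1.  -0.5  0.3] g 94.4 q [ 0.27  0.3   1.36 -0.    1.48  0.26]
-> (560.0, -48.0, 245.0, -21.9) offset [-233.2   21.6   29.4] rot [ 0.2 -0.1 22.1]
t (array([560.4, -48.5]), array([61.5, 46.4]), 68.0) 472
t logger/stop (array([ 597.7, -238. ]), array([143.7, 129.8]), -5.7) 1181
w (array([562.2, -37.2]), array([46.3, 43. ]), -22.5) 847
t 26.7 tcp [537.8 181.2 273.8] x [ 0.003  1.    -0.   ] z [ 0.002 -0.    -1.   ] F [ 0.5 -0.1  0.3] g 94.4 q [ 0.26  0.3   1.37 -0.    1.48  0.26]
```

View pics/c2.png

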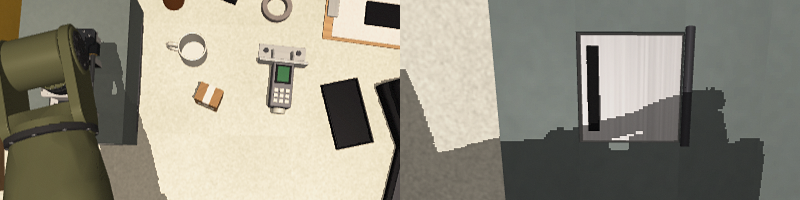

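The third carton is gone and the flap is shut. One carton is left at (560,-48).

```bash
python3 -m inch '{"hand":[94,94,94,94,94,94,94,94],"offset":[[-25,2,0],[-60,5,0],[-95,9,0],[-130,12,0],[-165,15,0],[-200,19,0],[-222,22,15],[-229,22,35]],"rotation":[[0,0,4],[0,0,8],[0,0,13],[0,0,18],[0,0,22],[0,0,22],[0,0,22],[0,0,22]]}'>/dev/null; python3 -m inch '{"hand":[94,94,94,94,94,94,94,94],"offset":[[0,0,0],[0,0,20],[0,0,50],[0,0,80],[0,0,90],[0,0,90],[0,0,90],[0,0,90]],"rotation":[[0,0,0],[0,0,0],[0,0,0],[0,0,0],[0,0,0],[0,0,0],[0,0,0],[0,0,0]]}'>/dev/null;  python3 to.py 560 -48 82 -22
```

```text
t 28.03 tcp [560.6 -43.6 149.9] x [0.374 0.928 0.001] z [ 0.003 -0.    -1.   ] F [-0.  -0.5  0.2] g 94.1 q [-0.14  0.38  1.55  0.    1.21  0.24]
-> (560.0, -48.0, 82.0, -22.0) offset [-4.3  0.9 67.9] rot [ 0.2 -0.   0.1]
```

```bash
python3 -m inch '{"hand":[94,94,94,94,94,40,30,30],"offset":[[-4,1,15],[-4,1,35],[-4,1,60],[-4,1,67],[-4,1,67],[-4,1,67],[-4,1,67],[-4,1,67]],"rotation":[[0,0,0],[0,0,0],[0,0,0],[0,0,0],[0,0,0],[0,0,0],[0,0,0],[0,0,0]]}' 20 >/dev/null; python3 -m inch '{"hand":[30,30,30,30,30,30,30,30],"offset":[[0,0,0],[0,0,0],[0,0,0],[0,0,0],[0,0,-10],[0,0,-45],[0,0,-85],[0,0,-125]],"rotation":[[0,0,0],[0,0,0],[0,0,0],[0,0,0],[0,0,0],[0,0,0],[0,0,0],[0,0,0]]}' ; python3 to.py 537 275 298 0
```

```text
time: 29.37
tcp_pos: [0.5582, -0.0478, 0.2072]
orientation: [0.829, 0.559, -0.001, -0.001]
ft_force: [0.8, 1.1, -4.1]
grip_width: 0.487
t 29.37 tcp [558.2 -47.8 207.2] x [ 0.374  0.927 -0.   ] z [-0.002  0.    -1.   ] F [ 0.8  1.1 -4.1] g 45.7 q [-0.15  0.32  1.49  0.    1.33  0.23]
-> (537.0, 275.0, 298.0, 0.0) offset [ 291.4 -140.6  -90.7] rot [ -0.1   0.  -22. ]
```

```bash
python3 -m inch '{"hand":[30,30,30,30,30,30,30,30],"offset":[[10,-5,-38],[25,-12,-76],[50,-24,-94],[85,-41,-94],[120,-58,-94],[155,-75,-94],[190,-92,-94],[220,-106,-94]],"rotation":[[0,0,-3],[0,0,-7],[0,0,-12],[0,0,-18],[0,0,-22],[0,0,-22],[0,0,-22],[0,0,-22]]}' >/dev/null; python3 to.py 537 275 298 0
```

```text
t 30.03 tcp [542. 198. 300.] x [-0.001  1.     0.   ] z [-0.001  0.    -1.   ] F [ 0.8  0.8 -3. ] g 45.8 q [0.29 0.31 1.29 0.   1.54 0.29]
-> (537.0, 275.0, 298.0, 0.0) offset [77.  -4.9  2.1] rot [-0.  -0.   0.1]
```

```bash
python3 -m inch '{"hand":[30,30,30,30,30,30,30,30],"offset":[[25,-2,0],[50,-4,0],[70,-5,0],[76,-5,0],[76,-5,0],[76,-5,15],[76,-5,28],[76,-5,40]],"rotation":[[0,0,0],[0,0,0],[0,0,0],[0,0,0],[0,0,0],[0,0,0],[0,0,0],[0,0,0]]}' >/dev/null; python3 to.py 537 275 189 0
```

```text
t 30.7 tcp [538.1 270.4 259.3] x [ 0.  1. -0.] z [-0. -0. -1.] F [ 2.   0.5 -1.1] g 45.8 q [ 0.41  0.39  1.28 -0.    1.47  0.41]
-> (537.0, 275.0, 189.0, 0.0) offset [ 4.6 -1.1 70.3] rot [-0.  0. -0.]
```

```bash
python3 -m inch '{"hand":[30,30,30,30,30,30,60,80],"offset":[[3,0,12],[3,0,24],[3,0,36],[3,0,48],[3,0,60],[3,0,68],[3,0,68],[3,0,68]],"rotation":[[0,0,0],[0,0,0],[0,0,0],[0,0,0],[0,0,0],[0,0,0],[0,0,0],[0,0,0]]}';  python3 -m inch '{"hand":[94,94,94,94,94,94,94,94],"offset":[[0,0,0],[0,0,0],[0,0,0],[0,0,-15],[0,0,-55],[-10,0,-80],[-50,0,-80],[-90,0,-80]],"rotation":[[0,0,0],[0,0,0],[0,0,0],[0,0,0],[0,0,0],[0,0,0],[0,0,0],[0,0,0]]}';python3 to.py 502 -231 150 -94.8; python3 cart.py c3
```

```text
time: 31.37
tcp_pos: [0.5382, 0.2748, 0.1919]
orientation: [0.707, 0.707, 0.0, 0.0]
ft_force: [0.4, -0.4, 0.6]
grip_width: 0.593
time: 32.03
tcp_pos: [0.5382, 0.1847, 0.2735]
orientation: [0.706, 0.708, 0.002, 0.001]
ft_force: [1.1, -0.1, -0.9]
grip_width: 0.996
t 32.03 tcp [538.2 184.7 273.5] x [-0.003  1.     0.001] z [ 0.003  0.001 -1.   ] F [ 1.1 -0.1 -0.9] g 93.6 q [ 0.27  0.3   1.36 -0.    1.47  0.26]
-> (502.0, -231.0, 150.0, -94.8) offset [-415.7  -37.9  123. ] rot [ 0.1 -0.2 95. ]
t logger/stop (array([ 597.5, -239. ]), array([143.7, 129.8]), -4.9) 1178
t 32.13 tcp [538.4 180.8 272.8] x [ 0.003  1.    -0.   ] z [ 0.002 -0.    -1.   ] F [0.3 0.1 0.3] g 93.7 q [ 0.26  0.3   1.37 -0.    1.47  0.26]
```

View pics/c3.png

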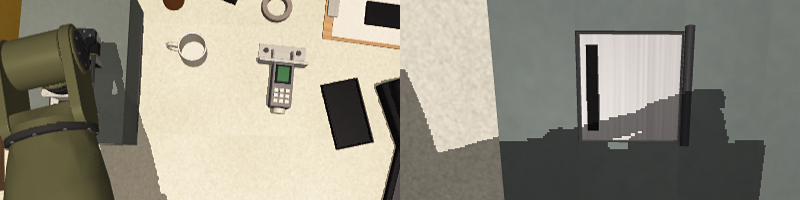

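No cartons are left and the flap is shut. The logger, at about (281,85), is still against the stop. Now to the key.

```bash
python3 -m inch '{"hand":[0,0,0,0,0,0,0,0],"offset":[[-25,-2,0],[-63,-6,0],[-101,-9,0],[-139,-13,0],[-177,-16,0],[-215,-20,0],[-253,-23,0],[-291,-27,0]],"rotation":[[0,0,6],[0,0,13],[0,0,20],[0,0,27],[0,0,34],[0,0,41],[0,0,48],[0,0,55]]}' 30 >/dev/null; python3 to.py 497 -231 130 -94.8
```

```text
t 32.8 tcp [ 511.  -107.7  272.2] x [0.822 0.569 0.001] z [ 0.001 -0.    -1.   ] F [0.  0.4 0.2] g 44.0 q [-0.28  0.19  1.5   0.    1.45  0.69]
-> (497.0, -231.0, 130.0, -94.8) offset [-81.8  93.3 142.2] rot [ 0.  -0.1 39.5]
```

```bash
python3 -m inch '{"hand":[0,0,0,0,0,0,0,0],"offset":[[-20,23,30],[-40,46,55],[-60,69,80],[-79,90,105],[-79,90,130],[-79,90,160],[-79,90,180],[-79,90,180]],"rotation":[[0,0,7],[0,0,14],[0,0,21],[0,0,28],[0,0,35],[0,0,40],[0,0,40],[0,0,40]]}' >/dev/null; python3 to.py 502 -232 13 -94.8
python3 - <<'E'
from h import *
m2=env.camera_model("wrist");p2,d2=env.camera("wrist");W=cloud(d2,m2);Z=W[...,2]
cv2.imwrite("pics/w7.png",p2[:,:,::-1])
b=(W[...,0]>.52)&(W[...,0]<.656)&(W[...,1]<-.15)&(W[...,1]>-.33)&(Z>.044)&(Z<.054)
n,l,s,_=cv2.connectedComponentsWithStats(b.astype(np.uint8))
for i in range(1,n):
    if s[i,4]>60:q=W[l==i];print(rect(q),s[i,4])
E
```

```text
t 33.47 tcp [ 496.7 -224.3   88. ] x [ 0.996 -0.087 -0.005] z [-0.005  0.003 -1.   ] F [-0.7  0.4 -0.9] g 0.5 q [-0.49  0.42  1.65  0.    1.08  1.17]
-> (502.0, -232.0, 13.0, -94.8) offset [ 6.3  7.4 74.9] rot [-0.1  0.3 -0.2]
(array([ 590.2, -239. ]), array([105.7,  56.1]), -4.9) 12775
```

View pics/w7.png

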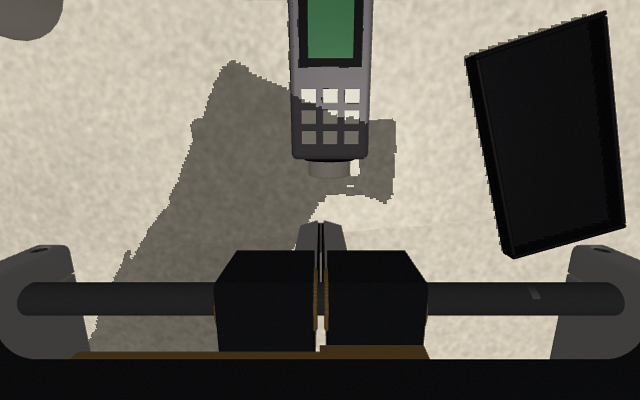

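The logger has not moved. The key at (330,170) sits a little to the right of the fingers at x≈321, as computed, so I shift 8 mm, go down and push.

```bash
python3 -m inch '{"hand":[0,0,0,0,0,0,0,0],"offset":[[4,7.5,10],[4,7.5,30],[4,7.5,55],[4,7.5,72],[4,7.5,72],[4,7.5,72],[4,7.5,72],[4,7.5,72]],"rotation":[[0,0,0],[0,0,0],[0,0,0],[0,0,0],[0,0,0],[0,0,0],[0,0,0],[0,0,0]]}' 30; python3 -m inch '{"hand":[0,0,0,0,0,0,0,0],"offset":[[4,0,0],[8,0,0],[11,0,0],[14,0,0],[16,0,0],[18,0,0],[19,0,0],[19,0,0]],"rotation":[[0,0,0],[0,0,0],[0,0,0],[0,0,0],[0,0,0],[0,0,0],[0,0,0],[0,0,0]]}' ; python3 to.py 521.6 -233.7 15.4 -94.8
```

```text
time: 34.18
tcp_pos: [0.5025, -0.2336, 0.0217]
orientation: [0.999, -0.043, 0.001, 0.001]
ft_force: [0.1, -0.0, 0.5]
grip_width: 0.005
time: 34.85
tcp_pos: [0.5203, -0.2348, 0.0196]
orientation: [0.999, -0.043, -0.0, -0.0]
ft_force: [-5.8, 0.3, 5.5]
grip_width: 0.007
t 34.85 tcp [ 520.3 -234.8   19.6] x [ 0.996 -0.087 -0.001] z [-0.001  0.    -1.   ] F [-5.8  0.3  5.5] g 0.6 q [-0.49  0.56  1.62 -0.    0.96  1.17]
-> (521.6, -233.7, 15.4, -94.8) offset [ 1.2 -1.2  4.2] rot [-0.   0.  -0.2]
```

```bash
python3 -m inch '{"hand":[0,0,0,0,0,0,0,0],"offset":[[2,0,0],[4,0,0],[4,0,0],[4,0,0],[4,0,0],[4,0,0],[4,0,0],[4,0,0]],"rotation":[[0,0,0],[0,0,0],[0,0,0],[0,0,0],[0,0,0],[0,0,0],[0,0,0],[0,0,0]]}' ; python3 -m inch '{"hand":[0,0,0,0,40,80,94,94],"offset":[[-10,0,0],[-30,0,0],[-50,0,0],[-50,0,-20],[-50,0,-50],[-50,0,-90],[-20,0,-110],[10,0,-110]],"rotation":[[0,0,0],[0,0,0],[0,0,0],[0,0,0],[0,0,0],[0,0,0],[0,0,0],[0,0,0]]}' >/dev/null; python3 to.py 600 -239.7 100 -94.9
```

```text
time: 35.52
tcp_pos: [0.5215, -0.2349, 0.0195]
orientation: [0.999, -0.043, -0.004, -0.001]
ft_force: [-26.3, 1.9, 18.3]
grip_width: 0.003
t 36.18 tcp [ 536.9 -237.1  135.8] x [ 0.996 -0.088  0.009] z [ 0.008 -0.004 -1.   ] F [ 1.2 -0.6 -0. ] g 23.8 q [-0.48  0.44  1.5   0.    1.19  1.18]
-> (600.0, -239.7, 100.0, -94.9) offset [62.8 -3.1 36.3] rot [ 0.2 -0.5 -0.1]
```

That was a full push again: the same end position, 26 N, held for about half a second. Next I grasp the logger.

```bash
python3 -m inch '{"hand":[90,90,90,90,90,90,90,90],"offset":[[30,-2,0],[60,-3,0],[62,-3,0],[62,-3,0],[62,-3,0],[62,-3,0],[62,-3,0],[62,-3,30]],"rotation":[[0,0,0],[0,0,0],[0,0,0],[0,0,0],[0,0,0],[0,0,0],[0,0,0],[0,0,0]]}' 15 >/dev/null;  python3 to.py 600 -239.7 12 -94.9
```

```text
t 36.85 tcp [ 598.4 -239.7  105.4] x [ 0.996 -0.087  0.009] z [ 0.009 -0.004 -1.   ] F [ 0.6 -0.8  1.2] g 76.9 q [-0.44  0.59  1.34  0.    1.2   1.22]
-> (600.0, -239.7, 12.0, -94.9) offset [ 0.8 -0.4 93.4] rot [ 0.2 -0.5 -0.1]
```

```bash
python3 -m inch '{"hand":[90,90,90,90,90,90,90,90],"offset":[[0,0,20],[0,0,45],[0,0,70],[0,0,85],[0,0,85],[0,0,85],[0,0,85],[0,0,85]],"rotation":[[0,0,0],[0,0,0],[0,0,0],[0,0,0],[0,0,0],[0,0,0],[0,0,0],[0,0,0]]}' 15 >/dev/null;  python3 to.py 600 -239.7 12 -94.9
```

```text
t 37.52 tcp [ 597.  -238.8   16.5] x [ 0.996 -0.087  0.002] z [ 0.002 -0.001 -1.   ] F [ 0.2 -0.3 -0.4] g 90.2 q [-0.44  0.7   1.39 -0.    1.05  1.22]
-> (600.0, -239.7, 12.0, -94.9) offset [3.  0.6 4.5] rot [ 0.1 -0.1 -0.1]
```

```bash
python3 -m inch '{"hand":[40,40,40,40,40,40,40,40],"offset":[[3,0.5,-2],[3,0.5,-2],[3,0.5,-2],[3,0.5,-2],[3,0.5,-2],[3,0.5,-2],[3,0.5,-2],[3,0.5,-2]],"rotation":[[0,0,0],[0,0,0],[0,0,0],[0,0,0],[0,0,0],[0,0,0],[0,0,0],[0,0,0]]}' 20;  python3 to.py 600 -239.7 12 -94.9;  python3 -m inch '{"hand":[40,40,40,40,40,40,40,40],"offset":[[-3,0,-5],[-8,0,-30],[-15,0,-60],[-15,0,-70],[-15,0,-70],[-15,0,-70],[-15,0,-70],[-15,0,-70]],"rotation":[[0,0,0],[0,0,0],[0,0,0],[0,0,0],[0,0,-4],[0,0,-9],[0,0,-14],[0,0,-17.6]]}'; python3 to.py 532 -421.5 89 -77.2
```

```text
time: 38.18
tcp_pos: [0.5993, -0.2392, 0.0167]
orientation: [0.999, -0.043, -0.0, 0.0]
ft_force: [-1.6, -0.2, 1.7]
grip_width: 0.593
t 38.18 tcp [ 599.3 -239.2   16.7] x [ 0.996 -0.087 -0.   ] z [-0. -0. -1.] F [-1.6 -0.2  1.7] g 55.7 q [-0.44  0.71  1.38 -0.    1.05  1.22]
-> (600.0, -239.7, 12.0, -94.9) offset [0.8 0.5 4.7] rot [ 0.   0.  -0.1]
time: 38.85
tcp_pos: [0.5843, -0.2377, 0.086]
orientation: [0.994, 0.112, -0.0, -0.0]
ft_force: [0.1, -0.0, -4.8]
grip_width: 0.594
t 38.85 tcp [ 584.3 -237.7   86. ] x [ 0.975  0.223 -0.001] z [-0.001  0.    -1.   ] F [ 0.1 -0.  -4.8] g 55.8 q [-0.44  0.59  1.39  0.    1.16  0.9 ]
-> (532.0, -421.5, 89.0, -77.2) offset [-92.  167.5  -3.1] rot [-0.   0.   0.1]
```

```bash
python3 -m inch '{"hand":[40,40,40,40,40,40,40,40],"offset":[[-15,28,0],[-32,58,0],[-48,88,0],[-64,117,0],[-80,146,0],[-92,167,0],[-92,167,0],[-92,167,0]],"rotation":[[0,0,0],[0,0,0],[0,0,0],[0,0,0],[0,0,0],[0,0,0],[0,0,0],[0,0,0]]}'>/dev/null; python3 to.py 532 -421.5 25 -77.2
python3 - <<'E'
from h import *
m2=env.camera_model("wrist");p2,d2=env.camera("wrist");W=cloud(d2,m2);Z=W[...,2]
cv2.imwrite("pics/w8.png",p2[:,:,::-1])
b=(W[...,0]>.40)&(W[...,0]<.68)&(W[...,1]<-.33)&(W[...,1]>-.52)
for lo,hi in((.006,.024),(.11,.13)):
    n,l,s,_=cv2.connectedComponentsWithStats((b&(Z>lo)&(Z<hi)).astype(np.uint8))
    for i in range(1,n):
        if s[i,4]>200:q=W[l==i];print(rect(q),s[i,4],np.median(q[:,2]))
E
```

```text
t 39.52 tcp [ 530.4 -421.7   85.5] x [ 0.976  0.217 -0.001] z [-0.001  0.001 -1.   ] F [ 0.7  0.3 -3.5] g 55.9 q [-0.73  0.69  1.23  0.    1.22  0.63]
-> (532.0, -421.5, 25.0, -77.2) offset [ 1.7  0.2 60.5] rot [-0.1  0.  -0.3]
(array([ 567.4, -412.4]), array([103.8, 100.4]), 12.9) 2080 0.015957898814180874
(array([ 577.9, -510.4]), array([72.5, 19. ]), 0.2) 674 0.015519425293474123
(array([ 551.5, -417.1]), array([80.2, 76.2]), -77.2) 16042 0.11809003900938735
(array([ 483.1, -432.3]), array([56. , 29.7]), -77.3) 3388 0.1173852295027625
```

View pics/w8.png

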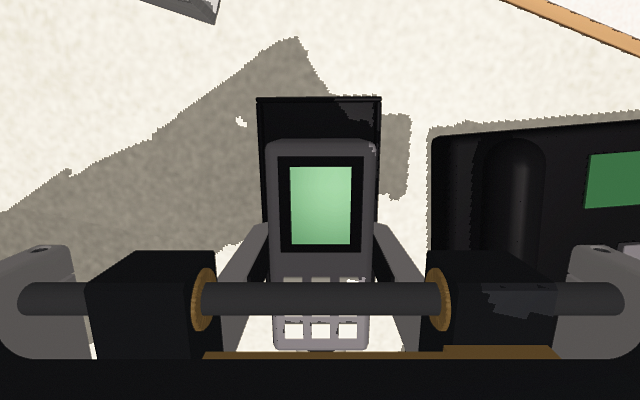

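The wrist view shows the logger over the tray (tray far edge at row 98, columns 257–381). It needs about 2–3 mm more forward. I check the desk phone's height before lowering, since the gripper body will hang near it.

```bash
python3 - <<'E'
import numpy as np
W=np.load("pics/W0.npy");k=(W[...,0]>.3)&(W[...,0]<.7)&(W[...,1]<-.475)&(W[...,1]>-.7);print(np.nanmax(W[k][:,2]), W[k][np.nanargmax(W[k][:,2])])
E
python3 -m inch '{"hand":[40,40,40,40,40,40,40,40],"offset":[[2,0,10],[2,0,22],[2,0,34],[2,0,44],[2,0,54],[2,0,58],[2,0,58],[2,0,58]],"rotation":[[0,0,-0.3],[0,0,-0.3],[0,0,-0.3],[0,0,-0.3],[0,0,-0.3],[0,0,-0.3],[0,0,-0.3],[0,0,-0.3]]}'; python3 to.py 532 -421 21 -77.2
```

```text
0.08770738936944178 [ 0.53661161 -0.56007891  0.08770739]
time: 40.23
tcp_pos: [0.5332, -0.4205, 0.0287]
orientation: [0.994, 0.113, 0.0, -0.0]
ft_force: [0.1, -0.2, -3.3]
grip_width: 0.596
t 40.23 tcp [ 533.2 -420.5   28.7] x [0.975 0.224 0.   ] z [ 0.  0. -1.] F [ 0.1 -0.2 -3.3] g 56.0 q [-0.72  0.76  1.26  0.    1.13  0.62]
-> (532.0, -421.0, 21.0, -77.2) offset [-1.3  0.2  7.7] rot [-0.  -0.   0.1]
```

```bash
python3 -m inch '{"hand":[40,40,40,40,40,40,40,40],"offset":[[-1,0,2],[-1,0,4],[-1,0,6],[-1,0,7],[-1,0,8],[-1,0,8.5],[-1,0,8.5],[-1,0,8.5]],"rotation":[[0,0,0],[0,0,0],[0,0,0],[0,0,0],[0,0,0],[0,0,0],[0,0,0],[0,0,0]]}';  python3 -m inch '{"hand":[65,70,70,70,70,70,70,70],"offset":[[0,0,0],[0,0,0],[0,0,0],[0,0,0],[0,0,-20],[0,0,-50],[0,0,-85],[0,0,-120]],"rotation":[[0,0,0],[0,0,0],[0,0,0],[0,0,0],[0,0,0],[0,0,0],[0,0,0],[0,0,0]]}'
```

```text
time: 40.9
tcp_pos: [0.5322, -0.4208, 0.0207]
orientation: [0.994, 0.113, 0.0, 0.0]
ft_force: [-3.0, 1.9, 4.2]
grip_width: 0.595
time: 41.57
tcp_pos: [0.5319, -0.4205, 0.1412]
orientation: [0.994, 0.113, -0.0, -0.0]
ft_force: [0.7, 0.3, -0.0]
grip_width: 0.746
```

Logger released. I move back out of the view and check.

```bash
python3 -m inch '{"hand":[70,70,70,70,70,70,70,70],"offset":[[-20,-20,-20],[-45,-45,-40],[-70,-70,-60],[-95,-95,-80],[-120,-120,-100],[-145,-145,-100],[-165,-165,-100],[-165,-165,-100]],"rotation":[[0,0,0],[0,0,0],[0,0,0],[0,0,0],[0,0,0],[0,0,0],[0,0,0],[0,0,0]]}'
python3 - <<'E'
from h import *
st();m=env.camera_model("top");p,d=env.camera("top");W=cloud(d,m);Z=W[...,2]
cv2.imwrite("pics/f.png",cv2.resize(p[70:270,110:510],None,fx=2,fy=2)[:,:,::-1])
def seg(n_,x0,x1,y0,y1,lo,hi):
    k=(W[...,0]>x0)&(W[...,0]<x1)&(W[...,1]>y0)&(W[...,1]<y1)&(Z>lo)&(Z<hi)
    n,l,s,_=cv2.connectedComponentsWithStats(k.astype(np.uint8))
    for i in range(1,n):
        if s[i,4]>60:q=W[l==i];print(n_,rect(q),s[i,4],np.round(np.median(q[:,2]),4))
seg("log",.42,.66,-.5,-.34,.044,.065);seg("tray",.42,.66,-.49,-.34,.01,.022);seg("mug",.62,.75,-.1,.08,.07,.1)
print("mouth z",Z[192,180])
E
```

```text
time: 42.23
tcp_pos: [0.3318, -0.295, 0.241]
orientation: [0.994, 0.112, 0.0, 0.001]
ft_force: [-0.2, -0.0, 0.2]
grip_width: 0.745
t 42.23 tcp [ 331.8 -295.   241. ] x [0.975 0.223 0.001] z [ 0.001 -0.001 -1.   ] F [-0.2 -0.   0.2] g 70.0 q [-0.81  0.03  1.75 -0.    1.36  0.54]
log (array([ 526.7, -422.9]), array([134.7,  57.4]), 13.3) 1061 0.0545
tray (array([ 532.1, -421.7]), array([179.8, 101.4]), 13.2) 326 0.0171
tray (array([ 488.1, -382.7]), array([113.2,  17.7]), 19.5) 105 0.017
mug (array([686.1,   6.2]), array([91.6, 74.9]), -65.9) 248 0.0852
mouth z 0.17976960612112203
```

View pics/f.png

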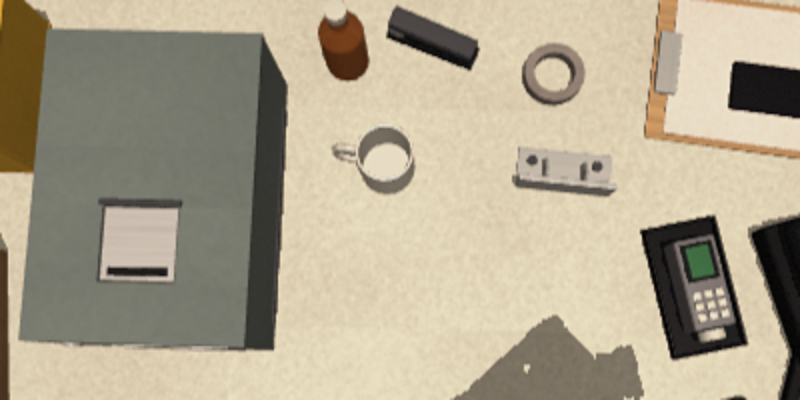

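The logger lies flat, screen up. Its case centre is within about 2 mm of the tray's centre and its yaw matches to 0.1°. The flap is shut, no cartons remain on the desk, and the mug is unmoved.

```bash
python3 -c "
from rig import env
print(env.finish_job())"
```

```text
the job is handed in; nothing more can be done
None
```

The job is done and handed in at about 42 s of robot time.

- **Opening push:** I set the logger against the steel stop and held its key fully in for roughly half a second or a little more. The finger stopped against it at about 25 N.
- **Cartons:** all four cartons went through the flap. The first try at gripping the second one lifted off too early. That carton stayed standing and went in on the next try.
- **Closing push:** the same braced push again, ending at the same finger position with about 26 N.
- **Logger:** it then went into its tray, screen up and lengthwise.

**Last checks:**
- **Desk and flap:** there are no cartons left on the desk, and the flap is shut and level.
- **Tray:** the logger's centre is within about 2 mm of the tray's centre, and its angle matches to about 0.1°.
- **Mug:** it is within 1 mm of where it started.
- **Arm:** it is clear of everything.

I inferred the key's full travel from the hard stop and the force, because the key's own reading is not available to me. I did not see the cartons under the desk. I only saw that they were gone and that the flap had closed. No other check failed or disagreed.

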